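# Lock the end stop and hold a glazed brick in the corner of the marking jig

### The job

The end stop on the marking jig is already set to length but its red clamp knob is loose: tighten the knob clockwise until the stop is locked, without shifting the stop along its track. Then lay the honey-glazed brick flat on the jig, glaze up, and press it into the corner so that its long side sits flush on the aluminium back fence and its end against the brass stop, firmly but without forcing the glaze. Finish while still holding it pressed against both, ready to be scribed, and leave the other things on the ledge alone.

Things in the scene. Friction and masses are not known exactly. Their poses are not given: they have to be found in the camera images.
- tile_centre (a point): Centre (half-way up, 12 mm above its underside) of the honey-glazed brick: a loose fired-clay brick 50 x 140 x 24 mm (its own x, y, z), about 0.3 kg, terracotta body with shiny honey-yellow glaze on the top face. It lies flat on the ledge, glaze up; its y axis runs along its length, z up. Either end may go to the stop.
- stop: Brass arm of the end stop, 12 mm thick (y 0 to -12), reaching 65 mm out from the fence (-x), 18 mm high. Origin: the inner corner where fence face, stop face and bed meet. x points square into the back fence, y along the fence away from the stop face, z up: the seated brick's centre is at x -25, y +70, z +12 mm. Loose, the stop slides along y at about 1.5 N; locked it stands over 25 N.
- fence: The back fence: an aluminium T-track bar 334 mm long in y, 30 mm wide in x, standing only 8 mm above the bed, so that fingers gripping the upper half of the brick pass over it. Origin: middle of the bar at bed level; axes as the jig's; its face towards the robot is 15 mm to -x of the origin.
- jig: The marking-out jig: a plywood bed 180 x 340 mm (x, y), 18 mm thick, screwed to the ledge. Its origin is on the ledge surface, 10 mm to +x of the middle of the bed; the bed's top is 18 mm above it. x points across the bed to the back fence (whose face is at x = +35 mm), y along the fence, z up. A black scribing line crosses the bed at y = +30 mm.
- clamp (a joint): Angle of the clamp knob in rad, growing as it is turned clockwise seen from above. It starts loose at 0 to 0.3, bites from 0.7, and the stop is locked from 1.1 on (1.3 to 1.5 is good and tight); 1.7 is the hard end. It takes up to about 0.25 N m and stays where it is left.
- knob_grip (a point): Middle of the red wing of the clamp knob, on its axis, 40 mm above the bed (16 mm to +x and 20 mm to -y of the stop origin). The wing is a bar 46 mm long (its own y), 12 mm wide (its own x, grip across it) and 20 mm high, reaching 10 mm above and below this point, over a round boss. Its axes turn with the knob: at clamp = 0 the wing lies along the jig's y.
- jar: Bystander: closed copper tally jar, 76 mm across, 88 mm high. Origin at the centre of its underside.
- diamond: Bystander: black glazed diamond tile, 82 mm from point to point, 14 mm thick. Origin at the centre of its underside.
- paddle: Bystander: wooden setting paddle 265 mm long, 14 mm thick, lying flat. Origin on its underside where the blade (85 mm wide, to +x) meets the handle (26 mm wide, to -x).
Mind the look-alikes: they are no part of the job. Of the things that look like the part that bears tile_centre, the largest one is meant.

How it is judged:
On the way, in this order (a step that is already met when the one before it is completed fails the run):
1. the clamp knob is turned tight and the stop is still where it was set (value of joint clamp above 1.1 rad and distance of stop from where it was at the start of the episode below 0.004 m), for 0.2 s.
2. the brick lies flat in the corner and is pressed on the fence and on the stop at once (contact force between tile and fence above 1.5 N and contact force between tile and stop above 1.5 N and z of tile_centre in the frame of stop below 0.015 m), for 0.5 s.
At the end, for the whole second after the job is handed in: Knob at 1.1 rad or more, stop within 4 mm of where it was set; fingers on the brick, pressing it on fence and stop with over 1.5 N each; brick centre within 3 mm of its seated place, length within 0.025 rad of the fence, flat and glaze up within 0.035 rad, still (all of step 1 and all of step 2 and contact force between the fingers and tile above 1 N and x of tile_centre in the frame of stop between -0.028 and -0.022 m and y of tile_centre in the frame of stop between 0.067 and 0.073 m and z of tile_centre in the frame of stop above 0.009 m and angle between the y axis of tile_centre and the y axis of fence, either way round below 0.025 rad and angle between tile_centre's own z axis and vertical below 0.035 rad and linear speed of tile below 0.01 m/s); the arm keeps its last pose, push and grip.
It fails at once if the brick is forced against the fence or stop with more than 40 N (contact force between tile and fence above 40 N or contact force between tile and stop above 40 N).
It fails at once if the jar, the diamond or the paddle is shifted by more than 15 mm (distance of any of jar, diamond, paddle from where it was at the start of the episode above 0.015 m).
It also fails if it takes over 67 s, if anything falls off the work surface, if the arm or the gripper's body presses on something with over 40 N, if the wrist force passes 120 N, or if a joint passes its speed limit or range.

### The arm

A 7-joint arm with a two-finger parallel gripper is mounted at the origin on the work surface. World frame = base frame: x ahead of the robot, y to its left, z up, the work surface at z = 0. Lengths are in m, angles in rad, forces in N, time in s.
With the tool pointing down it reaches from about 0.4 to 0.85 m from the base axis. Payload 6.9 kg.
Tool frame: the origin (TCP) lies midway between the tips of the shut fingers; the grasp point (between the pads) lies behind it (ctrl.pinch_z is the z of the grasp point in the tool frame, in m); z points along the fingers, y is the line along which they close (so a half turn about z gives the same grasp; the last joint's range is limited). The gripper opens to 85 mm and grips with 20 to 120 N. Pads are 22 mm wide; open, the fingers measure 114 mm over their backs; the gripper's body (76 mm by 85 mm) begins 54 mm behind the grasp point. The pads swing forward as they close: fully open they stand 13 mm farther back than shut.
Start: joints at [-1.063, 0.507, -0.238, 1.5, 0.126, 1.149, -0.155], TCP at [0.244, 0.575, 0.211] pointing down, gripper open.
Joint ranges: [-3.08, 3.08], [-0.24, 2.05], [-1.43, 1.35], [0, 2.5], [-1.52, 4.66], [0.17, 1.96], [-2.89, 2.89]. Speed limits (rad/s): [2.39, 2.39, 3.14, 3.14, 3.14, 3.14, 3.14].

### API

Orientations are given as a unit quaternion [w, x, y, z].
In Python, from station import ctrl, get_state, vision, ticket, models gives the robot as it stands. Calls block until the motion is done:
- ctrl.movep(position, orientation): joint-space move of the TCP to a pose.
- ctrl.movel(position, frame=None, max_speed=0.15): straight line of the TCP; frame=None keeps the orientation; max_speed is the mean speed in m/s.
- ctrl.set_joints(angles): joint-space move.
- ctrl.ungrasp() and ctrl.close_gripper(force=None): open the fingers fully, or close them until they stop; force is the grip in N (None keeps the last).
- ctrl.pause(seconds).
- ctrl.ik(position, orientation): joint angles nearest the present ones, or None.
- get_state(): the state.
- vision.grab_frame(name): name is "scene" or "top" or "wrist"; returns (picture, depth): 480x640x3 uint8, blue, green, red; 480x640 float32, m along the optical axis (not along the pixel's ray), 0 where there is no reading.
- vision.camera_info(name): a dict with "mtx" (3x3 intrinsics, pixels), "R" (3x3) and "t" (3): a world point X has camera coordinates R X + t; the wrist camera has in their place "hand_eye" (4x4, takes a point from camera to tool coordinates, whose origin is the TCP and whose axes are the flange's). Camera axes: x right, y down, z forward; pixel columns grow to the right and rows downward; lengths in m; the calibration is good to about 2 mm. A picture is of the moment at which its call begins: read the wrist's pose just before it. camera_info takes no time and is no camera call.
A pose or a line that the arm cannot do raises ctrl.Unreachable and nothing moves.
- ticket.close_job(): hands the job in; it is judged then, once.
Trained networks look in the newest picture that a camera, given by its name, has taken for a name from the list of things; names that differ only in an ending like _2 or _b are one class to them, and where a whole thing is asked for, a point or a joint stands for the part that bears it (a point fixed in the world has none). Each returns a list of dicts, best first, with "p" (0 to 1); they miss things now and then, are a little off and sometimes report something else, mostly with a low value. They report only what shows in the picture. A call takes as long as a camera call. They do not tell look-alikes from the thing itself.
- models.recognise(camera, target): "point" ([column, row] in pixels, amid what is visible of it).
- models.masks_of(camera, target): "mask" (480x640 bool, what is visible of it) and "point" ([column, row] in pixels, amid what is visible of it).
The state is a dict: "time": time; "qpos": joint angles; "qd": joint speeds; "tau": joint torques, N m; "tcp_pos": TCP position; "eef_rot": TCP orientation; "contact_force": force on the tool from outside, world axes, zero at the start; "wrist_torque": the same for the moment, N m; "width": finger opening in m; "gripper_force": force on a finger pad.
Only numpy, scipy, OpenCV 4.12 (cv2) and the standard library are available. Lean on these libraries where they do the work, as an engineer would, in place of code of your own. Each camera call takes 0.05 s, during which the arm holds its last target. There are 200 camera calls.

## Working session

There is one attempt and no reset: what is moved stays moved. The work goes in short steps, each a Python script; the robot and the scene stay as the last script left them, time stands still between calls to the robot, and variables do not carry over. Pictures are saved under pics/ and viewed, at most 10 in all, crops included, and the job is handed in when it is done.

```bash
mkdir -p pics; ls; python3 - <<'E'
from station import ctrl,get_state,vision
import cv2
s=get_state(); print(s['time'],s['tcp_pos'],s['eef_rot'],s['width'],ctrl.pinch_z)
for n in ("top","scene"):
    p,d=vision.grab_frame(n); cv2.imwrite(f"pics/{n}0.png",p)
    i=vision.camera_info(n); print(n,i['mtx'],i['R'],i['t'])
print(vision.camera_info('wrist'))
E
```

```text
pics
0.0 [0.24425986 0.57469462 0.21031647] [-1.80143659e-04  1.99534815e-01  9.79890309e-01 -8.98802110e-04] 0.08544701811569179 -0.0187
top [[592.66602465   0.         330.32738395]
 [  0.         592.66602465 234.29675491]
 [  0.           0.           1.        ]] [[ 0.01089682 -0.99970005  0.02193317]
 [-0.98619911 -0.01436838 -0.16493898]
 [ 0.16520465 -0.01983316 -0.98605987]] [-0.03314433  0.57340573  1.29764421]
scene [[511.25311811   0.         319.73895407]
 [  0.         511.25311811 243.65970816]
 [  0.           0.           1.        ]] [[-7.09719186e-01  7.04484648e-01 -2.40381467e-04]
 [ 6.07277767e-01  6.11617001e-01 -5.07088116e-01]
 [-3.57088772e-01 -3.60036143e-01 -8.61894184e-01]] [ 0.40009299 -0.31389284  1.41620523]
{'mtx': array([[431.58038304,   0.        , 325.04513969],
       [  0.        , 431.58038304, 238.37676607],
       [  0.        ,   0.        ,   1.        ]]), 'hand_eye': array([[ 9.40199176e-04, -9.50948626e-01, -3.09347422e-01,
         8.00208697e-02],
       [ 9.99998793e-01,  5.11459569e-04,  1.46704396e-03,
        -3.30962506e-04],
       [-1.23686474e-03, -3.09348428e-01,  9.50947959e-01,
        -1.61860977e-01],
       [ 0.00000000e+00,  0.00000000e+00,  0.00000000e+00,
         1.00000000e+00]])}
```

View pics/top0.png

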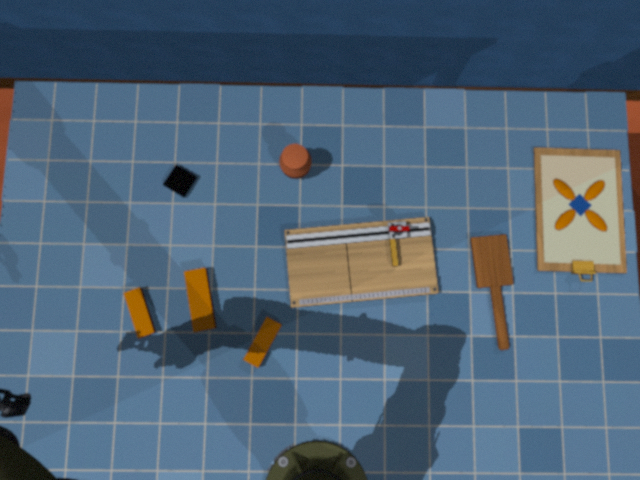

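View pics/scene0.png

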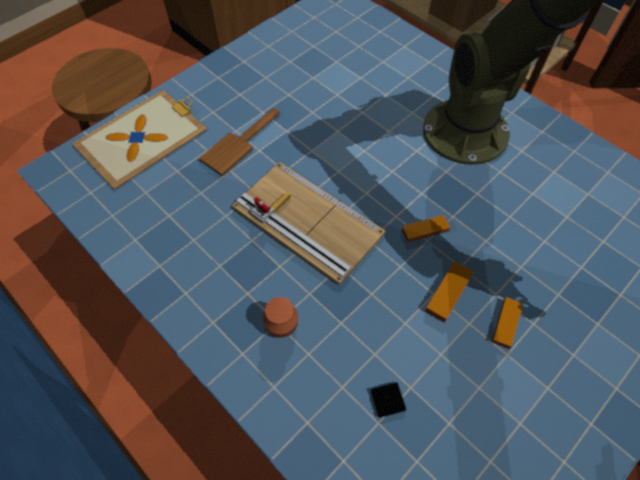

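The top view shows three honey bricks, at (139,312), (200,299) and (263,342). The middle one, about 65 px long, looks largest. The jig is at (362,262), with the brass stop and red knob near (397,235). I'll measure all of these now.

```bash
cat > h.py <<'E'
from station import ctrl,get_state,vision,ticket,models
import numpy as np, cv2
from scipy.spatial.transform import Rotation as Ro
def rot(s): q=s['eef_rot']; return Ro.from_quat([q[1],q[2],q[3],q[0]])
def cam(name,s=None):
    i=vision.camera_info(name); K=i['mtx']
    if name=='wrist':
        T=np.eye(4); T[:3,:3]=rot(s).as_matrix(); T[:3,3]=s['tcp_pos']
        T=T@i['hand_eye']; return K,T[:3,:3],T[:3,3]
    return K,i['R'].T,-i['R'].T@i['t']
def plane(px,z,c):   # pixels -> world points on height z
    K,R,o=c; px=np.atleast_2d(px).astype(float)
    d=np.c_[px,np.ones(len(px))]@np.linalg.inv(K).T@R.T
    return o+d*((z-o[2])/d[:,2])[:,None]
def proj(X,c):
    K,R,o=c; p=(np.atleast_2d(X)-o)@R@K.T; return p[:,:2]/p[:,2:]
def rect(mask,z,c):  # min area rect in world: centre, sizes, long-axis angle
    v,u=np.nonzero(mask); P=plane(np.c_[u,v],z,c)[:,:2].astype(np.float32)
    (cx,cy),(w,h),a=cv2.minAreaRect(P); a=np.radians(a)
    if h>w: w,h,a=h,w,a+np.pi/2
    return np.array([cx,cy]),(w,h),(a+np.pi/2)%np.pi-np.pi/2
def down(yaw): # tool z down, tool y axis at world angle yaw
    y=np.array([np.cos(yaw),np.sin(yaw),0]); z=np.array([0,0,-1.]); x=np.cross(y,z)
    q=Ro.from_matrix(np.c_[x,y,z]).as_quat(); return [q[3],q[0],q[1],q[2]]
def yaw(s): y=rot(s).as_matrix()[:,1]; return np.arctan2(y[1],y[0])
def snap(name): s=get_state(); p,d=vision.grab_frame(name); return s,p,d
E
python3 - <<'E'
from h import *
vision.grab_frame('top'); c=cam('top')
np.set_printoptions(precision=4,suppress=True)
for n,z in (('tile_centre',.024),('jig',.018),('fence',.026),('stop',.036),('knob_grip',.068),('jar',.088),('paddle',.014),('diamond',.014)):
    for m in models.masks_of('top',n):
        if m['p']>.25: print(n,round(m['p'],2),np.round(m['point']),m['mask'].sum(),*rect(m['mask'],z,c))
s=get_state(); print(yaw(s))
E
```

```text
tile_centre 0.87 [139. 311.] 970 [0.3943 0.4008] (0.11063791066408157, 0.04490164667367935) 0.35791257193448645
tile_centre 0.7 [200. 297.] 1533 [0.4235 0.2673] (0.1438770890235901, 0.05595962703227997) 0.20782050803363306
jig 0.67 [364. 268.] 9824 [ 0.5169 -0.0973] (0.340462863445282, 0.18296097218990326) -1.4574571259715192
fence 0.95 [350. 238.] 1539 [ 0.5769 -0.0921] (0.33184218406677246, 0.03236869350075722) -1.4717441613043318
fence 0.62 [295. 165.] 863 [0.752  0.0582] (0.07879048585891724, 0.07609862089157104) 0.7893648086830667
stop 0.88 [395. 230.] 463 [ 0.5568 -0.1859] (0.10213465988636017, 0.04795171692967415) 0.08048425683063898
stop 0.58 [398. 227.] 156 [ 0.5881 -0.184 ] (0.04624581336975098, 0.02334452047944069) -1.5558789950931704
knob_grip 0.56 [399. 231.] 176 [ 0.5825 -0.1785] (0.04738980531692505, 0.022787436842918396) -1.5558838990546464
jar 0.71 [296. 162.] 831 [0.733  0.0561] (0.07904928922653198, 0.06731016933917999) 0.016555442088233896
paddle 0.88 [495. 268.] 2642 [ 0.4518 -0.4097] (0.2665129601955414, 0.08751193434000015) 0.11350172855127783
diamond 0.67 [179. 180.] 627 [0.7026 0.3287] (0.06074319779872894, 0.05909916013479233) 1.0429010068309457
1.1690281010191326
```

Brick (200,299) measures 144 x 56 mm and (139,311) only 111 x 45 mm. The one at (263,342) is also small, so (200,299) is the one I want. Next I'll check joint feasibility, then take a close look at the knob and stop.

```bash
python3 - <<'E'
from h import *
np.set_printoptions(precision=3,suppress=True)
for p,ys in (([.582,-.18,.05],(.1,-.7,-1.4,3.24,2.4,1.74)),([.42,.267,.01],(1.78,-1.36)),([.54,-.1,.03],(.106,3.25))):
    for y in ys: print(p,y,ctrl.ik(p,down(y)))
ctrl.movep([.575,-.19,.20],down(.1))
s,p,d=snap('wrist'); cv2.imwrite('pics/w1.png',p); print(s['time'],s['qpos'],s['tcp_pos'],yaw(s),s['contact_force'])
E
```

```text
[0.582, -0.18, 0.05] 0.1 [ 0.115  0.656  0.237  1.743 -0.208  0.766  0.554]
[0.582, -0.18, 0.05] -0.7 [ 0.022  0.678  0.394  1.745 -0.346  0.788 -0.116]
[0.582, -0.18, 0.05] -1.4 [-0.052  0.703  0.524  1.746 -0.46   0.817 -0.71 ]
[0.582, -0.18, 0.05] 3.24 [-0.325  0.951  1.15   1.749 -0.966  1.126 -1.896]
[0.582, -0.18, 0.05] 2.4 [ 0.444  0.655 -0.3    1.739  0.257  0.787  2.421]
[0.582, -0.18, 0.05] 1.74 [ 0.322  0.643 -0.101  1.741  0.087  0.763  1.918]
[0.42, 0.267, 0.01] 1.78 [-0.421  0.593 -0.288  2.068  0.324  0.523  0.834]
[0.42, 0.267, 0.01] -1.36 [-0.805  0.603  0.285  2.073 -0.333  0.509 -1.635]
[0.54, -0.1, 0.03] 0.106 [ 0.023  0.61   0.178  1.923 -0.174  0.623  0.417]
[0.54, -0.1, 0.03] 3.25 [ 0.507  0.656 -0.577  1.916  0.527  0.723  2.87 ]
3.475 [ 0.021  0.51   0.415  1.577 -0.223  1.102  0.592] [ 0.575 -0.189  0.2  ] 0.1019152525345617 [-0.147  0.533 -0.36 ]
```

View pics/w1.png

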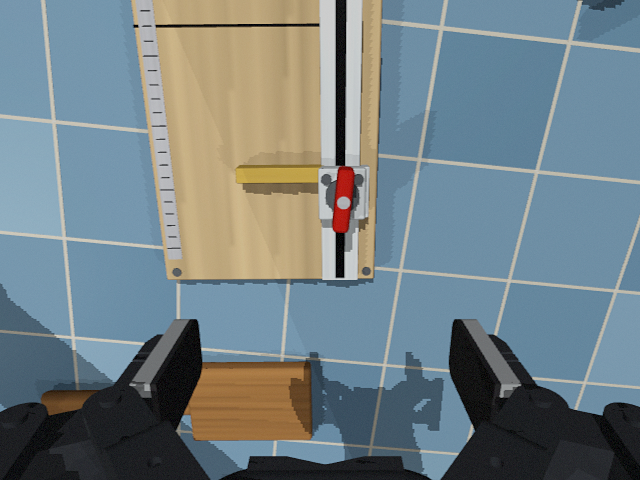

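The wing runs from (345,168) to (340,232) with its hub at (343,203). The brass arm lies along rows 165–184 and the fence face is at column ~320. The image shows plain edges, so I'll fit them.

```bash
python3 - <<'E'
from h import *
np.set_printoptions(precision=4,suppress=True)
s,p,d=snap('wrist'); c=cam('wrist',s); hsv=cv2.cvtColor(p,cv2.COLOR_BGR2HSV); H,S,V=[hsv[...,i].astype(int) for i in range(3)]
print(hsv[[172,180,176,183],[280,280,280,280]],hsv[100,[300,310,316,318,320,322,324,326]],hsv[140,280])
# fence face edge
pts=[]
for r in range(30,155):
    row=S[r,300:335]; k=np.argmin(np.diff(row)); pts.append((300+k+.5,r))
P=plane(pts,.026,c)[:,:2]; vx,vy,x0,y0=cv2.fitLine(P.astype(np.float32),cv2.DIST_HUBER,0,.01,.01).ravel()
if vy<0: vx,vy=-vx,-vy
ja=np.arctan2(vy,vx)-np.pi/2; print('jig yaw',ja,'line',x0,y0)
R=np.array([[np.cos(ja),-np.sin(ja)],[np.sin(ja),np.cos(ja)]])
tojig=lambda X:(np.atleast_2d(X)[:,:2]-[x0,y0])@R   # jig axes, x relative to face
print('edge scatter',tojig(P)[:,0].std())
red=((H<8)|(H>172))&(S>150)&(V>110); red[:150]=0; red[250:]=0; red[:,:310]=0; red[:,380:]=0
red=red.astype(np.uint8); n,l,st,ce=cv2.connectedComponentsWithStats(red); k=1+np.argmax(st[1:,4]); print(st[k],ce[k])
cc,wh,a=rect(l==k,.068,c); print('wing',cc,wh,a,'rel jig y',(a-ja-np.pi/2+1.57)%np.pi-1.57)
ys,xs=np.nonzero((S<90)&(V>120)&(np.hypot(*(np.indices(S.shape)-np.array([203,343])[:,None,None]))<9))
hub=[xs.mean(),ys.mean()]; print('hub',hub,len(xs)); hw=plane(hub,.069,c)[0]; print(hw,'wing c jig',tojig(cc),'hub jig',tojig(hw))
br=(H>20)&(H<32)&(S>150); br[:155]=0; br[195:]=0;br[:,:230]=0;br[:,316:]=0
v,u=np.nonzero(br); print('brass',u.min(),u.max())
for col in range(245,316,14):
    vv=v[u==col]; print(col,vv.min(),vv.max(),'face(z18)',tojig(plane([col,vv.min()-.5],.018,c))[0],'face(z36)',tojig(plane([col,vv.min()-.5],.036,c))[0],'back',tojig(plane([col,vv.max()+.5],.036,c))[0])
for nm,z in(('knob_grip',.068),):
    for m in models.masks_of('wrist',nm):
        if m['p']>.3: print(nm,m['p'],m['point'],*rect(m['mask'],z,c))
cv2.imwrite('pics/kn.png',cv2.resize(p[140:260,220:400],None,fx=4,fy=4,interpolation=cv2.INTER_CUBIC))
E
```

```text
[[ 23 160 190]
 [ 22 156 193]
 [ 22 154 190]
 [ 18  91 112]] [[ 20  90 179]
 [ 19  89 181]
 [ 20  90 186]
 [ 20  90 185]
 [ 18  30 184]
 [101  10 202]
 [ 94   9 204]
 [ 90   6 202]] [ 20  88 182]
jig yaw 0.11029744 line 0.56215566 -0.10308141
edge scatter 0.00021282642250901345
[333 166  22  67 894] [342.8434 198.2136]
wing [ 0.5858 -0.1752] (0.046856023371219635, 0.011484776623547077) -1.5611828406098471 rel jig y -0.10068395529749452
hub [np.float64(343.25), np.float64(202.2058823529412)] 136
[ 0.5863 -0.1768  0.069 ] wing c jig [[ 0.0156 -0.0743]] hub jig [[ 0.0159 -0.0759]]
brass 236 315
245 165 182 face(z18) [-0.0601 -0.0566] face(z36) [-0.0567 -0.054 ] back [-0.0576 -0.0677]
259 165 182 face(z18) [-0.049  -0.0567] face(z36) [-0.0462 -0.0541] back [-0.047  -0.0678]
273 165 182 face(z18) [-0.0379 -0.0568] face(z36) [-0.0357 -0.0542] back [-0.0363 -0.0678]
287 165 182 face(z18) [-0.0268 -0.0569] face(z36) [-0.0252 -0.0543] back [-0.0256 -0.0679]
301 165 182 face(z18) [-0.0157 -0.057 ] face(z36) [-0.0146 -0.0544] back [-0.015 -0.068]
315 165 181 face(z18) [-0.0046 -0.057 ] face(z36) [-0.0041 -0.0544] back [-0.0043 -0.0673]
knob_grip 0.96 [344.8, 198.2] [ 0.5864 -0.1749] (0.045861806720495224, 0.023877514526247978) -1.2428007078609515
```

View pics/kn.png

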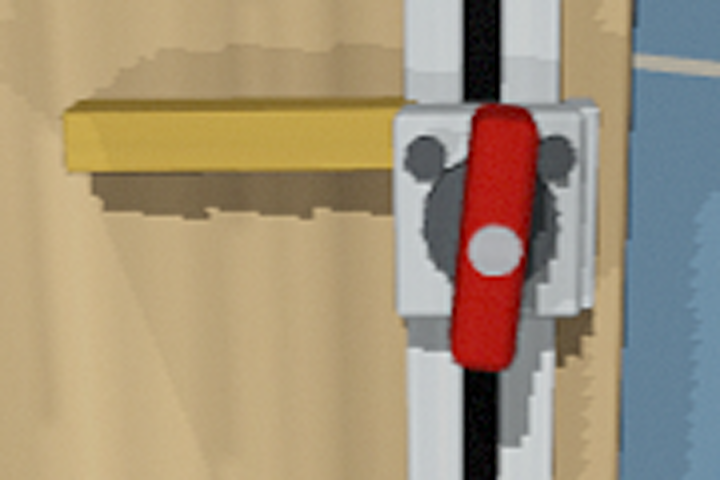

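The hub shows in the crop at about (494,250), with a round dark boss under the wing, so the fingertips stay above the boss. The wing is at clamp ≈ 0.10 with its axis at (0.586,-0.177). I'll grip it lightly and turn.

```bash
python3 - <<'E'
from h import *
np.set_printoptions(precision=3,suppress=True)
def show(t): s=get_state(); print(t,round(s['time'],2),s['tcp_pos'],round(yaw(s),3),s['contact_force'],s['wrist_torque'],round(s['width'],4),s['gripper_force']); return s
x,y,y0=.5863,-.1768,.0096
ctrl.movep([x,y,.12],down(y0)); ctrl.movel([x,y,.049],max_speed=.1); show('down')
ctrl.close_gripper(20); show('closed')
ctrl.movel([x,y,.049],down(y0-.3)); show('r.3')
E
```

```text
down 4.91 [ 0.587 -0.177  0.05 ] 0.009 [ 0.035 -0.843  0.075] [-0.005 -0.007 -0.033] 0.0856 0.0
closed 5.67 [ 0.586 -0.177  0.049] 0.01 [ 0.78  -0.242 -0.138] [-0.009 -0.005 -0.035] 0.0 0.0
r.3 6.12 [ 0.586 -0.177  0.049] -0.287 [ 1.167 -0.38  -0.436] [ 0.031 -0.014  0.02 ] 0.0003 0.0
```

```bash
python3 - <<'E'
from h import *
s,p,d=snap('wrist'); cv2.imwrite('pics/w2.png',p); c=cam('wrist',s)
print(proj([s['tcp_pos'],[.5863,-.1768,.069]],c), yaw(s), s['width'])
E
```

```text
[[326.46740236 299.76974281]
 [326.71409662 324.10460645]] -0.2868364157595578 0.0002783065156120687
```

View pics/w2.png

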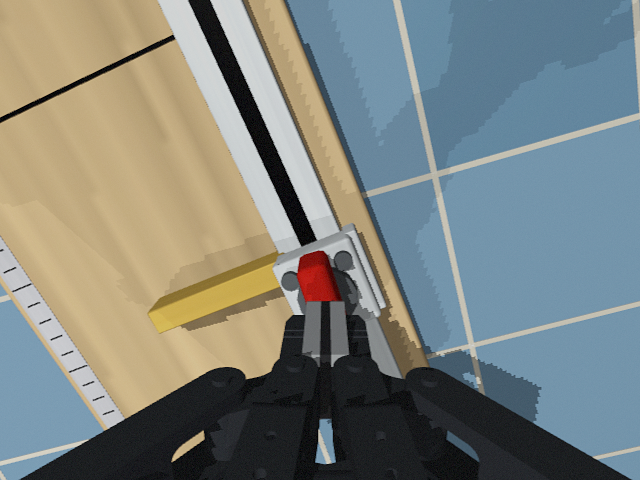

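The closed fingers end near (326,300) and the red wing shows beyond them, unturned. Apparently they closed above it, so I'll check the heights with depth.

```bash
python3 - <<'E'
from h import *
np.set_printoptions(precision=4,suppress=True)
s,p,d=snap('wrist'); c=cam('wrist',s); K,R,o=c
def dp(u,v):
    z=np.median(d[v-1:v+2,u-1:u+2]); return o+R@(np.linalg.inv(K)@[u,v,1])*z
for n,u,v in (('wing end top',315,285),('wing mid',322,296),('wing low',313,260),('brass',220,288),('bed',100,200),('bed2',230,200),('ledge',550,250),('fence',180,20),('tip l',313,310),('tip r',339,310),('mid',326,310),('block',290,262)):
    print(n,dp(u,v),p[v,u])
E
```

```text
wing end top [ 0.5864 -0.1615  0.0668] [ 17  25 169]
wing mid [ 0.5876 -0.1663  0.0671] [ 22  33 169]
wing low [ 0.5875 -0.1545  0.0599] [ 18  16 129]
brass [ 0.5406 -0.1644  0.035 ] [ 80 171 202]
bed [ 0.4965 -0.114   0.017 ] [134 178 200]
bed2 [ 0.5539 -0.1308  0.0175] [116 157 180]
ledge [ 0.6992 -0.2057 -0.001 ] [170 147 114]
fence [ 0.5621 -0.0569  0.0249] [210 210 206]
tip l [ 0.5848 -0.1652  0.0785] [114 112 109]
tip r [ 0.5934 -0.1673  0.0794] [116 113 112]
mid [ 0.5891 -0.1663  0.0789] [25 23 25]
block [ 0.5754 -0.1594  0.0407] [205 203 199]
```

```bash
python3 - <<'E'
from h import *
np.set_printoptions(precision=4,suppress=True)
s,p,d=snap('wrist'); c=cam('wrist',s); K,R,o=c
Ki=np.linalg.inv(K); T=rot(s).as_matrix()
for u in (309,326,342):
  for v in (290,296,299,301,303,306,312,320,335,345):
    X=o+R@(Ki@[u,v,1])*d[v,u]; print(u,v,X,'tool',T.T@(X-s['tcp_pos']),p[v,u])
print(s['width'],s['gripper_force'],s['contact_force'])
cv2.imwrite('pics/tip.png',cv2.resize(p[230:380,250:410],None,fx=4,fy=4,interpolation=cv2.INTER_CUBIC))
E
```

```text
309 290 [ 0.5839 -0.1624  0.0678] tool [ 0.0131 -0.0064 -0.0188] [ 23  29 171]
309 296 [ 0.583  -0.165   0.0671] tool [ 0.0103 -0.0065 -0.0181] [ 11  24 185]
309 299 [ 0.5827 -0.1662  0.067 ] tool [ 0.0091 -0.0065 -0.018 ] [ 25  35 188]
309 301 [ 0.5833 -0.1648  0.0717] tool [ 0.0106 -0.0063 -0.0227] [75 74 99]
309 303 [ 0.5834 -0.1646  0.0739] tool [ 0.0109 -0.0062 -0.0249] [113 111 108]
309 306 [ 0.5836 -0.1645  0.0764] tool [ 0.011  -0.0061 -0.0274] [113 113 109]
309 312 [ 0.5834 -0.1653  0.0793] tool [ 0.0102 -0.006  -0.0303] [113 111 108]
309 320 [ 0.5839 -0.1647  0.0861] tool [ 0.0109 -0.0058 -0.0371] [112 111 108]
309 335 [ 0.5839 -0.1653  0.0944] tool [ 0.0103 -0.0055 -0.0454] [112 112 108]
309 345 [ 0.5846 -0.1642  0.1021] tool [ 0.0116 -0.0052 -0.0531] [114 112 110]
326 290 [ 0.5897 -0.1645  0.067 ] tool [ 0.0127 -0.0002 -0.018 ] [ 14  18 161]
326 296 [ 0.589  -0.1668  0.0671] tool [ 0.0104 -0.0002 -0.0181] [ 14  22 167]
326 299 [ 0.5886 -0.1681  0.0666] tool [ 0.0089 -0.0002 -0.0176] [ 21  28 172]
326 301 [ 0.5892 -0.1661  0.0726] tool [ 0.0111 -0.0003 -0.0236] [21 17 42]

[... 580 characters left out ...]
65 0.0018] [50 48 43]
342 299 [ 0.6081 -0.1007  0.2109] tool [ 0.0791 -0.0006 -0.1619] [31 35 46]
342 301 [ 0.5945 -0.1682  0.0716] tool [ 0.0106  0.0054 -0.0226] [75 74 78]
342 303 [ 0.5945 -0.168   0.0735] tool [ 0.0107  0.0054 -0.0245] [115 112 110]
342 306 [ 0.5944 -0.1678  0.0762] tool [ 0.0109  0.0053 -0.0272] [112 111 108]
342 312 [ 0.5942 -0.1681  0.0799] tool [ 0.0105  0.0051 -0.0309] [112 111 108]
342 320 [ 0.5941 -0.1679  0.0858] tool [ 0.0107  0.0049 -0.0368] [114 112 109]
342 335 [ 0.5939 -0.1667  0.0969] tool [ 0.0118  0.0045 -0.0479] [115 112 111]
342 345 [ 0.5937 -0.1669  0.102 ] tool [ 0.0116  0.0043 -0.053 ] [112 112 109]
-8.003929199960967e-05 0.0 [ 0.3034 -0.1783 -1.0447]
```

View pics/tip.png

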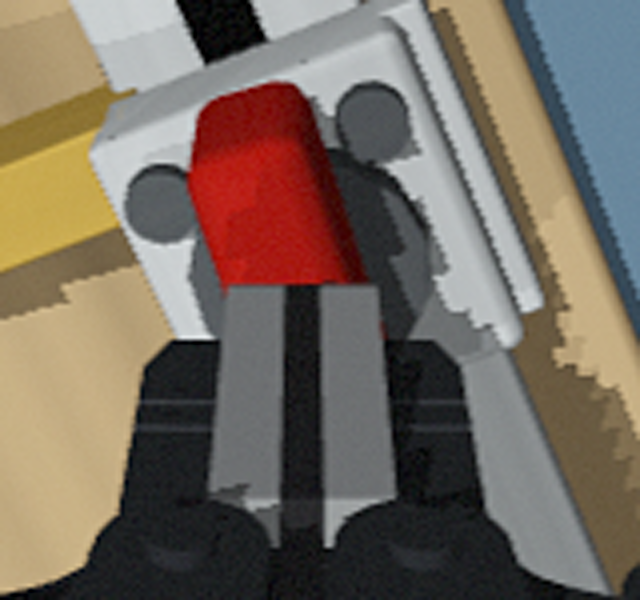

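The crop shows the closed tips ending about 22 mm behind the nominal TCP, roughly 4.5 mm above the wing top. The wing hasn't been touched, so I'll allow for this and grip lower.

```bash
cat >> h.py <<'E'
np.set_printoptions(precision=3,suppress=True)
def show(t): s=get_state(); print(t,round(s['time'],2),s['tcp_pos'],round(yaw(s),3),s['contact_force'],s['wrist_torque'],round(s['width'],4),s['gripper_force']); return s
E
python3 - <<'E'
from h import *
x,y,y0=.5863,-.1768,.0096
ctrl.movel([x,y,.06],down(y0)); ctrl.ungrasp(); ctrl.movel([x,y,.028],max_speed=.08); show('down')
ctrl.close_gripper(20); s=show('closed')
if s['width']>.008:
    ctrl.movel([x,y,.028],down(y0-.3)); show('r.3')
E
```

```text
down 8.06 [ 0.586 -0.177  0.028] 0.009 [-0.807  0.375  0.59 ] [-0.046 -0.021 -0.049] 0.0854 0.0
closed 8.72 [ 0.587 -0.177  0.028] 0.01 [ 2.045 -0.268  2.691] [ 0.05  -0.212 -0.084] 0.0118 25.64514935016632
r.3 9.17 [ 0.587 -0.177  0.028] -0.287 [ 3.211 -0.129  3.536] [-0.053 -0.606 -0.031] 0.0114 25.872385972179472
```

```bash
python3 - <<'E'
from h import *
x,y,y0=.5868,-.1768,.0096
for a in (.65,1.0,1.33):
    ctrl.movel([x,y,.028],down(y0-a)); show(a)
E
```

```text
0.65 9.67 [ 0.587 -0.177  0.028] -0.639 [2.169 0.142 5.218] [ 0.022 -0.56  -0.17 ] 0.0114 26.039171926968265
1.0 10.17 [ 0.588 -0.177  0.028] -0.989 [ 3.374 -0.804  5.589] [-0.065 -0.674 -0.053] 0.0114 26.05127401649952
1.33 10.65 [ 0.588 -0.177  0.029] -1.319 [ 3.32  -0.788  4.692] [-0.127 -0.768 -0.046] 0.0117 26.045671409228817
```

```bash
python3 - <<'E'
from h import *
x,y,y0=.5868,-.1768,.0096
ctrl.ungrasp(); ctrl.movel([x,y,.10],max_speed=.15); ctrl.movep([.575,-.19,.20],down(.1))
s,p,d=snap('wrist'); cv2.imwrite('pics/w3.png',p); c=cam('wrist',s); show('look')
hsv=cv2.cvtColor(p,cv2.COLOR_BGR2HSV); H,S,V=[hsv[...,i].astype(int) for i in range(3)]
ja=.1103; R=np.array([[np.cos(ja),-np.sin(ja)],[np.sin(ja),np.cos(ja)]]); tojig=lambda X:(np.atleast_2d(X)[:,:2]-[.56216,-.10308])@R
red=(((H<8)|(H>172))&(S>150)&(V>110)).astype(np.uint8); red[:150]=0; red[260:]=0; red[:,:290]=0; red[:,:400]*=1
n,l,st,ce=cv2.connectedComponentsWithStats(red); k=1+np.argmax(st[1:,4])
cc,wh,a=rect(l==k,.068,c); print(st[k],cc,wh,'clamp',(ja+np.pi/2-a)%np.pi,tojig(cc))
br=(H>20)&(H<32)&(S>150); br[:150]=0; br[200:]=0;br[:,:230]=0;br[:,316:]=0
v,u=np.nonzero(br)
for col in (250,280,305):
    vv=v[u==col]; print(vv.min(),vv.max(),tojig(plane([col,vv.min()-.5],.018,c))[0],tojig(plane([col,vv.max()+.5],.036,c))[0])
cv2.imwrite('pics/kn2.png',cv2.resize(p[140:260,220:400],None,fx=4,fy=4,interpolation=cv2.INTER_CUBIC))
E
```

```text
look 13.08 [ 0.575 -0.19   0.199] 0.098 [-0.529  0.218 -0.471] [ 0.017  0.035 -0.026] 0.0851 0.0
[ 313  185   65   28 1104] [ 0.586 -0.175] (0.044635020196437836, 0.014055559411644936) clamp 1.4314865435554194 [[ 0.016 -0.074]]
165 182 [-0.057 -0.057] [-0.055 -0.068]
165 182 [-0.033 -0.057] [-0.032 -0.068]
164 181 [-0.013 -0.056] [-0.013 -0.068]
```

View pics/kn2.png

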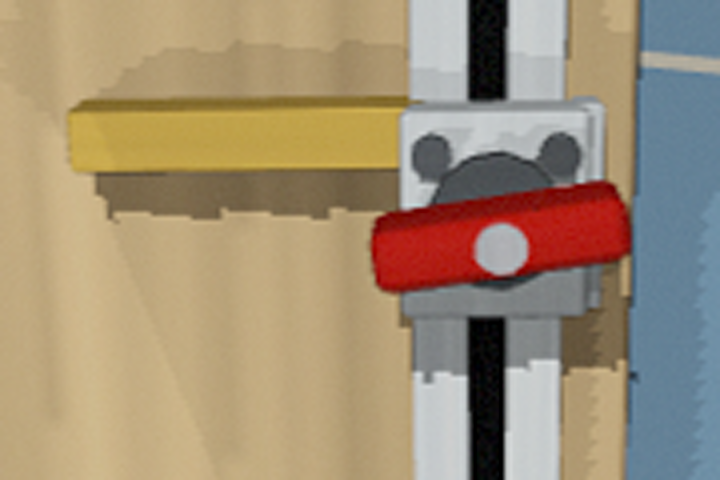

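The crop shows the wing turned across the fence with the hub at (501,249). It measures clamp ≈ 1.42, and the stop hasn't moved. Now the brick.

```bash
python3 - <<'E'
from h import *
ctrl.movep([.4235,.267,.18],down(1.78)); ctrl.pause(.3)
s,p,d=snap('wrist'); c=cam('wrist',s); show('look')
print(proj([.4235,.267,.024],c))
hsv=cv2.cvtColor(p,cv2.COLOR_BGR2HSV)
for m in models.masks_of('wrist','tile_centre'):
    print(m['p'],m['point'],m['mask'].sum(),*rect(m['mask'],.024,c))
    if m['p']>.5:
        x,y=map(int,m['point']); print(hsv[y,x-40:x+41:8].tolist())
np.save('/tmp/w4.npy',p); cv2.imwrite('pics/w4.png',p)
E
```

```text
look 15.19 [0.424 0.267 0.18 ] 1.779 [ 0.509  0.27  -0.606] [ 0.012  0.    -0.036] 0.0851 0.0
[[325.043 208.529]]
0.84 [333.3, 199.9] 11785 [0.423 0.273] (0.13977567851543427, 0.04967121407389641) 0.2064481311896449
[[102, 95, 91], [20, 255, 183], [20, 240, 187], [20, 227, 188], [20, 241, 186], [20, 229, 187], [20, 241, 187], [21, 243, 187], [20, 243, 188], [7, 66, 175], [102, 84, 161]]
0.76 [509.8, 198.3] 8045 [0.391 0.403] (0.10929419845342636, 0.0442170687019825) 0.36769862367609174
[[104, 90, 113], [102, 93, 112], [12, 186, 63], [20, 223, 205], [21, 245, 205], [21, 234, 205], [21, 246, 204], [21, 230, 206], [21, 231, 206], [102, 80, 178], [102, 83, 178]]
0.65 [149.5, 49.2] 8406 [0.335 0.131] (0.10071387141942978, 0.043282512575387955) -0.477561841677562
[[8, 18, 113], [21, 237, 210], [21, 243, 211], [21, 232, 210], [21, 250, 211], [21, 244, 211], [21, 239, 212], [21, 255, 211], [21, 248, 211], [20, 248, 187], [9, 170, 96]]
```

View pics/w4.png

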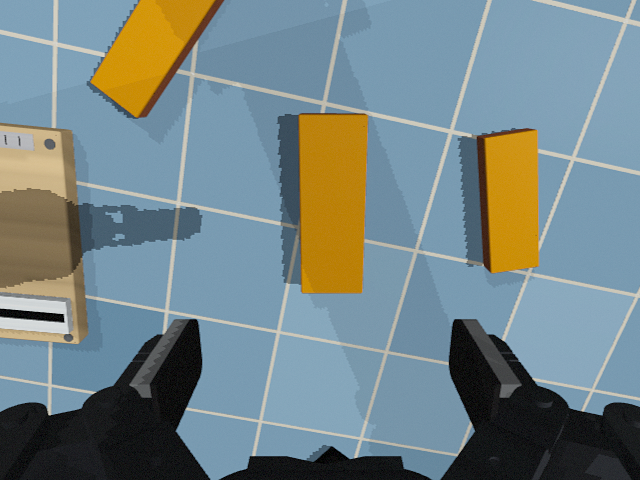

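The view shows the big brick at (333,200), measuring 139.8 x 49.7 mm, with smaller ones at (510,198) and (150,50). That confirms the choice, so I'll grasp it.

```bash
python3 - <<'E'
from h import *
q=down(1.777); x,y=.423,.273
ctrl.movel([x,y,.05],q,max_speed=.2); ctrl.movel([x,y,-.014],max_speed=.08); show('down')
ctrl.close_gripper(40); s=show('grip')
if .045<s['width']<.056:
    ctrl.movel([x,y,.09],max_speed=.12); ctrl.pause(.3); show('up')
    s,p,d=snap('wrist'); K,R,o=c=cam('wrist',s); T=rot(s).as_matrix()
    hsv=cv2.cvtColor(p,cv2.COLOR_BGR2HSV); m=((abs(hsv[...,0].astype(int)-20)<5)&(hsv[...,1]>200)&(hsv[...,2]>120)).astype(np.uint8)
    m[:,:240]=0; m[:,420:]=0; v,u=np.nonzero(m); z=d[v,u]; k=z>0
    X=(np.c_[u,v,np.ones(len(u))]@np.linalg.inv(K).T*z[:,None])[k]@R.T+o
    Xt=(X-s['tcp_pos'])@T; print('tool pts',np.percentile(Xt,[1,50,99],axis=0))
    A=np.c_[Xt[:,:2],np.ones(len(Xt))]; print('plane',np.linalg.lstsq(A,Xt[:,2],rcond=None)[0])
    cv2.imwrite('pics/w5.png',p)
E
```

```text
down 16.99 [ 0.423  0.273 -0.014] 1.777 [ 0.351 -0.609  0.859] [ 0.025 -0.008 -0.002] 0.0854 0.0
grip 17.42 [ 0.423  0.273 -0.013] 1.777 [-0.466 -0.788  5.854] [-0.167  0.152 -0.054] 0.0492 41.33753478527069
up 18.73 [0.423 0.273 0.09 ] 1.777 [ 0.169 -0.476 -2.414] [-0.006 -0.034 -0.005] 0.0496 41.91552400588989
tool pts [[-0.044 -0.024 -0.038]
 [ 0.024  0.    -0.037]
 [ 0.069  0.024 -0.035]]
plane [ 0.    -0.001 -0.037]
```

The brick is gripped, centred and level in the tool. Moving it to the jig.

```bash
cat >> h.py <<'E'
ja=.1103; RJ=np.array([[np.cos(ja),-np.sin(ja)],[np.sin(ja),np.cos(ja)]])
seat=lambda dx,dy:(np.array([.56216,-.10308])+RJ@[-.025+dx,.0142+dy])   # world xy, offsets in jig axes
fj=lambda s:RJ.T@s['contact_force'][:2]
E
python3 - <<'E'
from h import *
q=down(ja)
P=lambda dx,dy,z:[*seat(dx,dy),z]
print(P(0,0,0))
ctrl.movep(P(-.012,.012,.09),q); ctrl.movel(P(-.012,.012,.010),max_speed=.12); ctrl.pause(.2); s=show('above'); f0=s['contact_force'].copy()
for z in np.arange(.008,-.002,-.001):
    ctrl.movel(P(-.012,.012,z),max_speed=.03); ctrl.pause(.1); s=get_state(); print(z,s['tcp_pos'][2],s['contact_force']-f0)
    if s['contact_force'][2]-f0[2]>2.5: break
show('bed'); np.save('/tmp/f0.npy',np.r_[f0,z])
E
```

```text
[np.float64(0.5357488359518737), np.float64(-0.09171820376775904), 0]
above 21.18 [ 0.523 -0.081  0.011] 0.11 [-0.294 -0.36  -3.222] [-0.015 -0.03  -0.053] 0.0489 41.89030051231384
0.008 0.00803235249024082 [-0.303  0.476 -0.754]
0.007 0.006964389413383697 [-0.344  0.547 -0.522]
0.006 0.00598364858427574 [ 0.392  0.354 -0.08 ]
0.005 0.004955478613237134 [ 1.034 -0.287 -0.175]
0.004 0.004546071381495792 [-2.056  2.185  9.171]
bed 22.93 [ 0.523 -0.081  0.005] 0.11 [-2.35   1.825  5.949] [ 0.088  0.566 -0.017] 0.0491 42.823235392570496
```

```bash
python3 - <<'E'
from h import *
q=down(ja); f0=np.load('/tmp/f0.npy')[:3]; b=RJ.T@f0[:2]; Z=.0045
def go(dx,dy):
    ctrl.movel([*seat(dx,dy),Z],q,max_speed=.03); ctrl.pause(.15); s=get_state(); f=fj(s)-b
    off=RJ.T@(s['tcp_pos'][:2]-seat(0,0)); print(round(s['time'],2),'cmd',np.round([dx*1e3,dy*1e3],2),'is',off*1e3,'F',f,s['contact_force'][2]-f0[2]); return f
dx,dy=-.012,.012; go(-.005,.012)
dx=-.005; f=[0,0]
for _ in range(18):
    dx+=.0005; f=go(dx,dy)
    if f[0]<-5: break
dy=.004; go(dx,dy)
for _ in range(18):
    dy-=.0005; f=go(dx,dy)
    if f[1]>5: break
np.save('/tmp/d.npy',[dx,dy]); show('end')
E
```

```text
23.46 cmd [-5. 12.] is [-4.612 11.921] F [1.626 0.879] 3.5269830465679934
23.86 cmd [-4.5 12. ] is [-4.626 11.939] F [-0.123  0.376] 5.021918412432717
24.26 cmd [-4. 12.] is [-4.61  11.941] F [-3.418  0.368] 8.562065635201154
24.66 cmd [-3.5 12. ] is [-4.072 11.981] F [-2.729 -0.243] 9.185313083834679
25.06 cmd [-3. 12.] is [-3.585 11.963] F [-2.462  0.494] 9.140595689200088
25.46 cmd [-2.5 12. ] is [-3.119 11.958] F [-2.128 -0.498] 8.53722063168862
25.86 cmd [-2. 12.] is [-2.627 11.961] F [-2.185  0.364] 8.657386877535284
26.26 cmd [-1.5 12. ] is [-2.114 11.979] F [-3.427 -0.062] 8.849363658991006
26.66 cmd [-1. 12.] is [-1.604 11.998] F [-3.214  0.251] 8.807796424002948
27.06 cmd [-0.5 12. ] is [-1.1   11.969] F [-4.031 -0.343] 8.924727010352644
27.46 cmd [ 0. 12.] is [-0.624 11.994] F [-2.892  0.216] 8.303235590168574
27.86 cmd [ 0.5 12. ] is [-0.116 12.002] F [-3.063 -0.5  ] 7.901220040285419
28.26 cmd [ 1. 12.] is [ 0.427 11.962] F [-2.782  0.404] 7.763573029694739
28.66 cmd [ 1.5 12. ] is [ 0.799 12.012] F [-3.505 -0.171] 8.609428729899923
29.06 cmd [ 2. 12.] is [ 0.797 11.971] F [-4.998  0.666] 9.900651702275066
29.46 cmd [ 2.5 12. ] is [ 0.808 12.029] F [-4.977  1.039] 11.964281834294153
29.86 cmd [ 3. 12.] is [ 0.757 12.041] F [-6.971  1.134] 13.519517325524907
30.43 cmd [3. 4.] is [0.715 6.626] F [-7.314  7.794] 15.750939896458059
30.82 cmd [3.  3.5] is [0.756 6.622] F [-7.067  8.86 ] 16.585840091903343
end 30.82 [ 0.536 -0.085  0.005] 0.111 [-8.293  7.667 13.364] [ 1.371  1.538 -0.242] 0.0491 43.85837137699127
```

The x push meets the fence at +0.8 mm, but y stalls 6.6 mm short with vertical force building up. I'll raise slightly to relieve the bed friction and look.

```bash
python3 - <<'E'
from h import *
q=down(ja); f0=np.load('/tmp/f0.npy')[:3]; b=RJ.T@f0[:2]
def go(dx,dy,Z):
    ctrl.movel([*seat(dx,dy),Z],q,max_speed=.03); ctrl.pause(.15); s=get_state(); f=fj(s)-b
    off=RJ.T@(s['tcp_pos'][:2]-seat(0,0)); print(round(s['time'],2),'cmd',np.round([dx*1e3,dy*1e3,Z*1e3],2),'is',off*1e3,s['tcp_pos'][2]*1e3,'F',f,s['contact_force'][2]-f0[2]); return f
go(.0005,.0066,.0065); go(.0,.0066,.0075)
s,p,d=snap('wrist'); cv2.imwrite('pics/w6.png',p)
E
```

```text
31.27 cmd [0.5 6.6 6.5] is [0.635 6.345] 6.246820720673937 F [1.07  0.375] 0.28710490969176883
31.68 cmd [0.  6.6 7.5] is [0.033 6.551] 7.492426873268579 F [ 0.107 -0.412] -0.33461587123532555
```

View pics/w6.png

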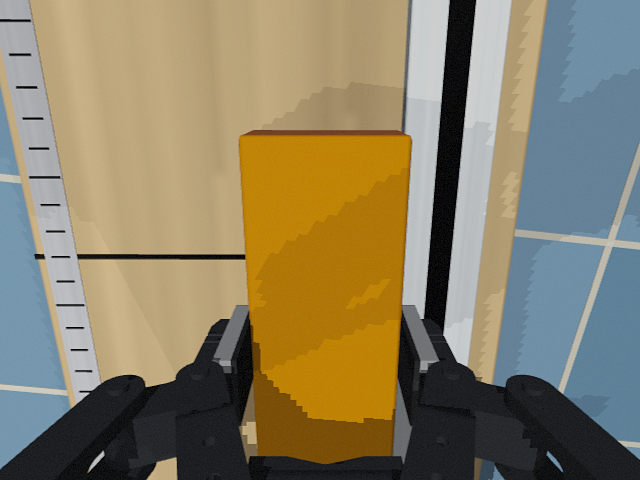

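The brick is parallel and next to the fence, and its end at the stop is hidden behind the gripper. I'll probe y with the brick clear of the bed and fence.

```bash
cat >> h.py <<'E'
q=down(ja)
def go(dx,dy,Z,w=.15):
    f0=np.load('/tmp/f0.npy')[:3]; b=RJ.T@f0[:2]
    ctrl.movel([*seat(dx,dy),Z],q,max_speed=.03); ctrl.pause(w); s=get_state(); f=fj(s)-b
    off=RJ.T@(s['tcp_pos'][:2]-seat(0,0)); print(round(s['time'],2),'cmd',np.round([dx*1e3,dy*1e3,Z*1e3],2),'is',off*1e3,s['tcp_pos'][2]*1e3,'F',f,s['contact_force'][2]-f0[2]); return f
E
python3 - <<'E'
from h import *
Z=.0058; dx=-.0002; dy=.0066; go(dx,dy,Z)
for _ in range(14):
    dy-=.0007; f=go(dx,dy,Z,.1)
    if f[1]>4: break
E
```

```text
32.12 cmd [-0.2  6.6  5.8] is [-0.23   6.619] 5.775750281485928 F [1.073 0.852] 0.5442564193057073
32.48 cmd [-0.2  5.9  5.8] is [-0.2    5.883] 5.822209450982468 F [0.339 0.06 ] 0.5097280857580744
32.83 cmd [-0.2  5.2  5.8] is [-0.196  5.21 ] 5.805936687660516 F [-0.215  0.527] 0.4865001079850009
33.17 cmd [-0.2  4.5  5.8] is [-0.24   4.512] 5.777241603005197 F [-0.081 -0.191] 0.5720007280404795
33.52 cmd [-0.2  3.8  5.8] is [-0.208  3.784] 5.7920135703085975 F [ 0.281 -0.241] -0.4145179991458434
33.88 cmd [-0.2  3.1  5.8] is [-0.188  3.094] 5.8122316054111876 F [-0.246  0.093] -0.9715165095274854
34.23 cmd [-0.2  2.4  5.8] is [-0.205  2.407] 5.792717477573407 F [0.685 0.667] 0.79042327669907
34.58 cmd [-0.2  1.7  5.8] is [-0.171  1.672] 5.817745617830814 F [0.613 1.386] -0.29678668107958295
34.92 cmd [-0.2  1.   5.8] is [-0.181  1.004] 5.812455704850436 F [0.173 0.541] 1.1551444551933083
35.27 cmd [-0.2  0.3  5.8] is [-0.218  0.309] 5.782131677682337 F [-0.293  0.999] -0.027481518864696408
35.62 cmd [-0.2 -0.4  5.8] is [-0.202 -0.225] 5.764790356897594 F [1.003 1.017] -0.9801023555393442
35.98 cmd [-0.2 -1.1  5.8] is [-0.242 -0.299] 5.727462586583313 F [1.001 4.262] 1.4717753679031018
```

The stop is met cleanly at −0.2 mm, so the earlier stall was bed friction. I'll lower to a light bed touch and press both ways.

```bash
python3 - <<'E'
from h import *
go(-.0002,.0003,.0058); go(-.0002,.0003,.0050); go(-.0002,-.0012,.0050)
dx,dy=.0002,-.0018
go(dx,dy,.005)
for dx,dy in ((.0012,-.0022),(.002,-.0024),(.0026,-.0026),(.0032,-.0028)):
    f=go(dx,dy,.005)
    if f[0]<-9 and f[1]>9: break
show('pressed')
E
```

```text
36.38 cmd [-0.2  0.3  5.8] is [-0.16  -0.225] 5.856403894107368 F [0.135 0.639] 0.30325719898843184
36.77 cmd [-0.2  0.3  5. ] is [-0.22   0.118] 4.994561860106391 F [0.112 0.582] 0.343229860235148
37.17 cmd [-0.2 -1.2  5. ] is [-0.237 -0.289] 4.918241221329854 F [0.75  5.907] 1.270153557043178
37.58 cmd [ 0.2 -1.8  5. ] is [-0.208 -0.352] 4.853796483448317 F [0.272 6.574] 1.7113406507199158
37.98 cmd [ 1.2 -2.2  5. ] is [ 0.096 -0.314] 4.653372935881847 F [-1.414  7.576] 1.518866447857195
38.38 cmd [ 2.  -2.4  5. ] is [ 0.173 -0.319] 4.653392325419517 F [-4.037  9.016] 3.7676606294278527
38.77 cmd [ 2.6 -2.6  5. ] is [ 0.245 -0.279] 4.638513568870746 F [-4.219  8.411] 5.4562946716440095
39.17 cmd [ 3.2 -2.8  5. ] is [ 0.516 -0.314] 4.684066414380787 F [-5.037 10.183] 6.1068863927932
pressed 39.17 [ 0.536 -0.092  0.005] 0.111 [-6.422  9.206  2.885] [ 1.68   1.418 -0.244] 0.0489 42.681224942207336
```

```bash
python3 - <<'E'
from h import *
go(.0032,-.0012,.005)
for dx,dy in ((.0038,-.0012),(.0044,-.0016),(.0048,-.0022),(.0052,-.0028)):
    f=go(dx,dy,.005)
show('pressed')
E
```

```text
39.58 cmd [ 3.2 -1.2  5. ] is [ 0.755 -0.252] 4.676455448060334 F [-5.095  5.482] 5.021101936709282
39.98 cmd [ 3.8 -1.2  5. ] is [ 0.738 -0.233] 4.6835614898370075 F [-8.073  5.811] 6.563293728728636
40.38 cmd [ 4.4 -1.6  5. ] is [ 0.753 -0.228] 4.674976788455361 F [-8.853  6.875] 8.199812072555034
40.77 cmd [ 4.8 -2.2  5. ] is [ 0.728 -0.187] 4.685314827859506 F [-9.166  9.371] 10.399969052698594
41.17 cmd [ 5.2 -2.8  5. ] is [ 0.717 -0.198] 4.691621982730973 F [-10.566   9.756] 12.065697505419687
pressed 41.17 [ 0.536 -0.092  0.005] 0.11 [-11.87    8.173   8.844] [ 1.711  2.401 -0.277] 0.049 43.37959170341492
```

```bash
python3 - <<'E'
from h import *
go(.0056,-.003,.0056); go(.0062,-.0034,.0056,.8); go(.0062,-.0034,.0056,.5); show('hold')
p,d=vision.grab_frame('scene'); cv2.imwrite('pics/fin.png',cv2.resize(p[140:300,210:400],None,fx=3.5,fy=3.5,interpolation=cv2.INTER_CUBIC))
E
```

```text
41.58 cmd [ 5.6 -3.   5.6] is [ 0.695 -0.208] 4.76405230369524 F [-11.053   9.372] 6.874226460511381
42.62 cmd [ 6.2 -3.4  5.6] is [ 0.71  -0.176] 4.761739372932949 F [-12.045  10.456] 9.908513214140509
43.38 cmd [ 6.2 -3.4  5.6] is [ 0.715 -0.187] 4.779398489572636 F [-12.383  10.923] 10.245978221237694
hold 43.38 [ 0.536 -0.092  0.005] 0.11 [-13.805   9.133   7.024] [ 1.708  2.697 -0.229] 0.0489 43.090327978134155
```

View pics/fin.png

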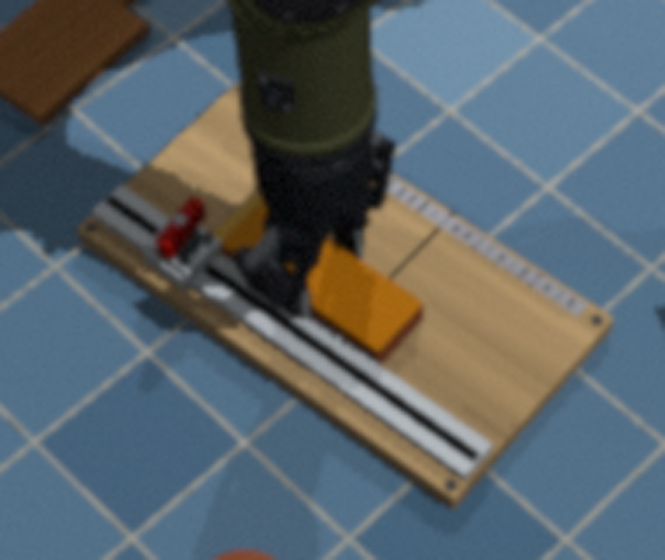

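The picture shows the brick along the fence at (365,300), its end at the stop near (240,235), and the knob turned across at (180,228). I'll check the tilt quickly, then hand in.

```bash
python3 - <<'E'
from h import *
s,p,d=snap('wrist'); K,R,o=cam('wrist',s)
hsv=cv2.cvtColor(p,cv2.COLOR_BGR2HSV); m=(abs(hsv[...,0].astype(int)-20)<5)&(hsv[...,1]>200)&(hsv[...,2]>90)&(d>0)
m[:,:235]=0; m[:,420:]=0; m[:140]=0; m[300:]=0; v,u=np.nonzero(m)
X=np.c_[u,v,np.ones(len(u))]@np.linalg.inv(K).T*d[v,u][:,None]@R.T+o
g=np.linalg.lstsq(np.c_[X[:,:2]-X[:,:2].mean(0),np.ones(len(X))],X[:,2],rcond=None)[0]
top=m.copy(); print('slope,top z',g,len(X),'tool z',rot(s).as_matrix()[:,2],'yaw',yaw(s)-ja)
if np.hypot(*g[:2])<.03: ticket.close_job(); show('handed in')
E
```

```text
slope,top z [-0.008  0.001  0.041] 25899 tool z [-0.01   0.005 -1.   ] yaw 0.00010211016310830712
the job is handed in; nothing more can be done
the job is handed in; nothing more can be done
```

The job is handed in. The knob is turned to about 1.42 rad with the stop where it was set. The honey-glazed brick is held flat in the corner, with the wrist sensor reading about 12 N towards the fence and 11 N towards the stop. I don't have the judge's verdict.

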